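# Take a pressure reading of a small air tank

### The job

Take the pressure gauge out of its stand and press its chuck straight down over the air tank's valve stem until it seats on the stem, keeping it down for about a second with a firm 12 to 20 N (never more than 22 N), so that the pressure pushes the indicator rod out. Then lift it off and stand it upright, fully home in its stand again, with the rod still out to be read; leave the other things on the bench where they are.

Things in the scene. Friction and masses are not known exactly. Their poses are not given: they have to be found in the camera images.
- gauge: Pressure gauge, 98 mm tall, about 0.23 kg, at the start in the stand, handle up. Origin: centre of the chuck's mouth (its lowest point); z up along chuck and handle, x along the side barrel. The steel chuck is a tube, 21 mm outside, 14 mm bore, 22 mm long. Its seat (end of the bore) is 16 mm above the mouth; in the bore hangs a sprung plunger (0.8 N per mm), its foot 6 mm above the mouth.
- gauge_handle (a point): Grasp point in the middle of the gauge's black handle, 75 mm above the chuck's mouth, axes as the gauge. The handle is 28 mm (x) by 22 mm (y), from 48 to 98 mm above the mouth; grasp it across the 22 mm (y). Below it are the head, 36 x 30 mm, and to +x the barrel, 16 mm diameter, ending 78 mm from the axis at 37 mm above the mouth, with a white square indicator rod in its end.
- gauge_flange (a point): Centre of the underside of the gauge's round flange (40 mm diameter, 4 mm thick), just above the chuck, 22 mm above the chuck's mouth. It lies on the stand's top when the gauge is home.
- gauge_rod (a joint): How far the indicator rod stands out of the barrel, m; 0 = fully in, as at the start. On the valve it comes out 2.5 mm for each mm that the plunger is pushed in, until plunger spring and tank pressure balance, at 9 to 26 mm depending on the hidden pressure. It stays out by friction when the gauge is taken off.
- stand: Aluminium block 70 x 70 x 34 mm, fixed to the bench; origin at the centre of its underside, z up. A vertical round well of 26 mm diameter, 28 mm deep, in the middle of its top. With the gauge home in it, the gauge's flange lies on the block's top, so that the gauge's origin is 12 mm above the stand's origin. (Keep clear of the frame of steel bars along the bench's left edge, y about 0.6 m.)
- tank: Grey steel air tank, a cylinder of 50 mm diameter and 190 mm length lying along its x axis on two saddles, fixed to the bench; origin under its middle, at bench height, z up. On its top, at x = +60 mm, stands the brass valve stem; at x = -60 mm a low hexagonal blanking plug (11 mm high), not to be used.
- valve_foot (a point): Point on the valve stem's axis at the tank's top (55 mm above the bench). The stem is an upright brass tube, 9 mm diameter, with a core pin flush with its tip. The tip stands 36 to 56 mm above this point, differently each time: find it by feel or sight. The pin gives at 4 to 8.5 N (hidden pressure); the stem itself yields in its grommet, about 3.2 N per mm, 10 mm at most.
- glue_bottle: Small glue bottle, 43 mm diameter, 128 mm tall, standing loose; origin at the centre of its underside. To be left alone.
- tape_measure: Tape measure, 37 x 80 x 69 mm, standing loose; origin at the centre of its underside. To be left alone.
- bracket: Aluminium U bracket, 75 x 40 x 30 mm, lying loose; origin at the centre of its underside. To be left alone.

How it is judged (in metres and radians):
On the way, in this order (a step that is already met when the one before it is completed fails the run):
1. the gauge is lifted clear of its stand, upright, its rod still in (height (world z) of gauge above 0.045 m and angle between gauge's own z axis and vertical below 0.25 rad and value of joint gauge_rod below 0.003 m), for 0.1 s.
2. the gauge is held down on the valve with more than 10.5 N and its rod has been pushed out by more than 7 mm (contact force between gauge and tank above 10.5 N and value of joint gauge_rod above 0.007 m and horizontal distance between gauge and valve_foot below 0.006 m), for 0.6 s.
At the end, for the whole second after the job is handed in: The gauge stands at rest in its stand: origin within 6 mm of the stand's axis and less than 15.5 mm above its underside (12 mm when home), tilted less than 0.08 rad, its rod still more than 6 mm out (horizontal distance between gauge and stand below 0.006 m and z of gauge in the frame of stand below 0.0155 m and angle between gauge's own z axis and vertical below 0.08 rad and value of joint gauge_rod above 0.006 m and linear speed of gauge below 0.02 m/s); the robot touches nothing.
It fails at once if the gauge presses on the tank or its valve with more than 22 N (contact force between gauge and tank above 22 N).
It fails at once if the glue bottle, tape measure or bracket is moved by more than 20 mm (distance of any of glue_bottle, tape_measure, bracket from where it was at the start of the episode above 0.02 m).
It also fails if it takes over 70 s, if anything falls off the work surface, if the arm or the gripper's body presses on something with over 40 N, if the wrist force passes 120 N, or if a joint passes its speed limit or range.

### The arm

A 7-joint arm with a two-finger parallel gripper is mounted at the origin on the work surface; the furniture and walls round the work are solid. World frame = base frame: x ahead of the robot, y to its left, z up, the work surface at z = 0. Lengths are in mm, angles in rad, forces in N, time in s.
With the tool pointing down it reaches from about 425 to 1025 mm from the base axis. Payload 3.6 kg.
Tool frame: the origin (TCP) lies midway between the tips of the shut fingers; the grasp point (between the pads) lies manip.grip_depth behind it (manip.grip_depth is the distance from the TCP to the grasp point, in mm); y points along the fingers, x is the direction in which the jaws open and shut, and the axes are right-handed (so a half turn about y gives the same grasp; the last joint's range is limited). The gripper opens to 85 mm and grips with 20 to 120 N. Pads are 22 mm wide; open, the fingers measure 114 mm over their backs; the gripper's body (76 mm by 85 mm) begins 54 mm behind the grasp point. The pads swing forward as they close: fully open they stand 13 mm farther back than shut.
Start: joints at [-0.093, 0.591, 0.048, 1.609, -0.033, 0.943, -0.034], TCP at [725.003, 0.003, 231.302] pointing down, gripper open.
Joint ranges: [-2.69, 2.69], [-0.47, 2.24], [-1.27, 1.36], [0.19, 2.51], [-1.53, 4.68], [0.08, 2.07], [-3.09, 3.09]. Speed limits (rad/s): [2.57, 2.57, 3.14, 3.14, 3.14, 3.14, 3.14].

### API

Orientations are given as a rotation vector (axis times angle).
In Python, from cell import manip, cams gives the robot as it stands. The module is installed in compiled form; this text tells all that it offers.
- The arm moves only by the tool servo_tool, never from a script. Its argument "increments" is a list of rows, each a list of 7 numbers: the shift along the tool's x, y, z in cm, then the turn, a rotation vector about the tool's x, y, z in degrees, then the finger opening in cm, from 0 to 8.54. In form: [[dx, dy, dz, rx, ry, rz, fingers], ...]. A call has 1 to 8 rows; each row is the pose to reach, as a shift and turn from the pose commanded when the call began, along the tool's axes at that moment; what a row does not reach only later rows make up. A row lasts 1/10 s, in which the tool goes at most 50 mm and 8.59 degrees, less where a joint would pass 70% of its speed; a pose out of reach is approached as far as the arm can. A call with a gripper value outside its range is refused whole. The fingers move at their own pace and stop on an object; "force" is the grip in N (left out, the last holds). Time passes only in rows, so rows that repeat a pose let the fingers close. It gives the time, the measured TCP pose, the force and the opening at its end, in the units of the state.
- manip.get_obs(): the state, without advancing time (a new reading comes with each control period).
- cams.camera(name): name is "scene" or "side" or "wrist"; returns the picture (420x560x3 uint8, red, green, blue); there is no depth.
- cams.camera_model(name): a dict with "fx", "fy", "cx", "cy" (pixels), "eye" and "orientation" of the camera in the world. Camera axes: x right, y down, z forward; pixel columns grow to the right and rows downward; lengths in mm; the calibration is good to about 2 mm. The wrist camera is an equidistant fisheye: a pixel r from the principal point sees the ray r / f radians off the axis. A picture is of the moment at which its call begins: read the wrist's pose just before it. camera_model takes no time and is no camera call; for the wrist camera it gives the pose at the moment of the call.
- manip.job_done(): hands the job in, once; it reports no verdict.
The state is a dict: "time_s": time; "q": joint angles; "qvel": joint speeds; "effort": joint torques, N m; "ee_pos": TCP position; "orientation": TCP orientation; "contact_force": force on the tool from outside, world axes, zero at the start; "moment": the same for the moment, N m; "grip_width": finger opening in mm.
Only numpy, scipy, OpenCV 4.12 (cv2) and the standard library are available. Lean on these libraries where they do the work, as an engineer would, in place of code of your own. Each camera call takes 0.05 s, during which the arm holds its last target.

## Working session

There is one attempt and no reset: what is moved stays moved. The work goes in short steps, Python scripts to look and compute and a tool call to move; the robot and the scene stay as the last step left them, time stands still between calls to the robot, and variables do not carry over. Pictures are saved under pics/ and viewed, and the job is handed in when it is done.

Besides the shell and the picture viewer there is one more tool, called after "Emit:" as name(argument=value, ...), one argument or row to a line, values as JSON. servo_tool: Moves the arm, as the interface text tells. Its arguments: {"type":"object","properties":{"increments":{"type":"array"},"force":{"type":"number"}},"required":["increments"]}

```bash
mkdir -p pics; cat > h.py <<'E'
from cell import manip, cams
import numpy as np, cv2
from scipy.spatial.transform import Rotation as R
def save(n,f):
    im=cams.camera(n); cv2.imwrite('pics/'+f,im[:,:,::-1]); return im
E
python3 - <<'E'
from h import *
for n in ['scene','side','wrist']:
    m=cams.camera_model(n); print(n,m)
    save(n,n+'0.png')
print(manip.get_obs(), manip.grip_depth)
E
```

```text
scene {'fx': 402.88573985438074, 'fy': 402.88573985438074, 'cx': 286.082313738994, 'cy': 204.66810156191022, 'eye': array([ 147.34493741, -464.49913206,  657.42583642]), 'orientation': array([-2.18034366,  0.85235586, -0.39572696])}
side {'fx': 405.3497135784978, 'fy': 405.3497135784978, 'cx': 273.94151125795713, 'cy': 206.62984809594374, 'eye': array([569.37736699, 798.09310547, 556.41417305]), 'orientation': array([-0.0321496 ,  2.71485228, -1.57149954])}
wrist {'fx': 325.19226210127806, 'fy': 325.19226210127806, 'cx': 281.3731713462242, 'cy': 208.58672203907386, 'eye': array([724.33374873,  74.70202537, 372.31696696]), 'orientation': array([ 2.84503132e+00,  4.90317167e-04, -1.96025656e-03])}
{'time_s': 0.15, 'q': array([-0.09350165,  0.59191186,  0.0483358 ,  1.6095197 , -0.03330406,
        0.94270424, -0.0336744 ]), 'qvel': array([-0.00127839, -0.00279717,  0.00140749, -0.00431613, -0.00193092,
       -0.00024129, -0.00010792]), 'effort': array([ 2.83839137e-03, -5.49247491e+01,  1.54947661e+00, -1.98453355e+01,
        9.54968476e-03,  5.72513367e-03,  5.49048636e-06]), 'ee_pos': array([ 7.24363123e+02, -1.59516827e-06,  2.30404658e+02]), 'orientation': array([-1.57090387e+00,  1.29653198e-03,  1.42803452e-03]), 'contact_force': array([0.14605222, 0.30766457, 0.51617954]), 'moment': array([-0.01692185, -0.00958368, -0.04826203]), 'grip_width': 84.9258236063521} 18.700000000000003
```

View pics/scene0.png

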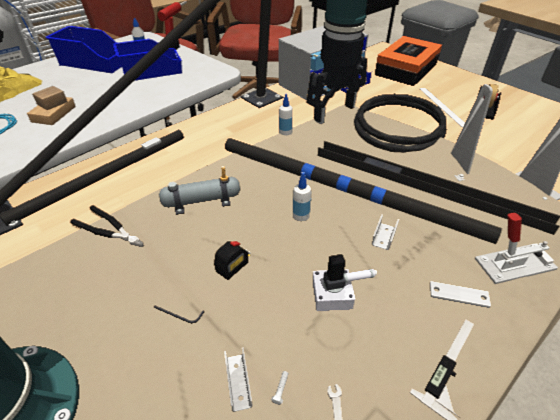

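View pics/side0.png

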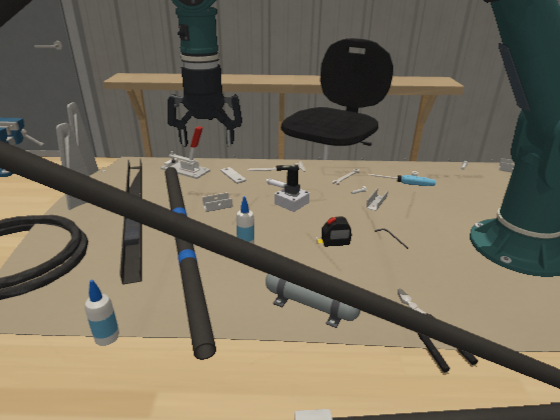

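View pics/wrist0.png

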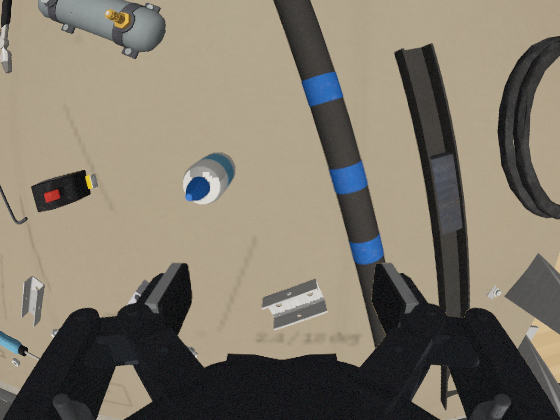

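```bash
python3 - <<'E'
import cv2
s=cv2.imread('pics/scene0.png'); d=cv2.imread('pics/side0.png'); w=cv2.imread('pics/wrist0.png')
def c(im,x,y,w_,h,k,f): cv2.imwrite('pics/'+f,cv2.resize(im[y:y+h,x:x+w_],None,fx=k,fy=k,interpolation=cv2.INTER_CUBIC))
c(s,300,245,90,75,8,'c1.png'); c(s,150,155,100,70,8,'c2.png'); c(d,260,155,60,60,9,'c3.png'); c(w,30,0,140,60,5,'c4.png')
E
```

```text
(no output)
```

View pics/c1.png

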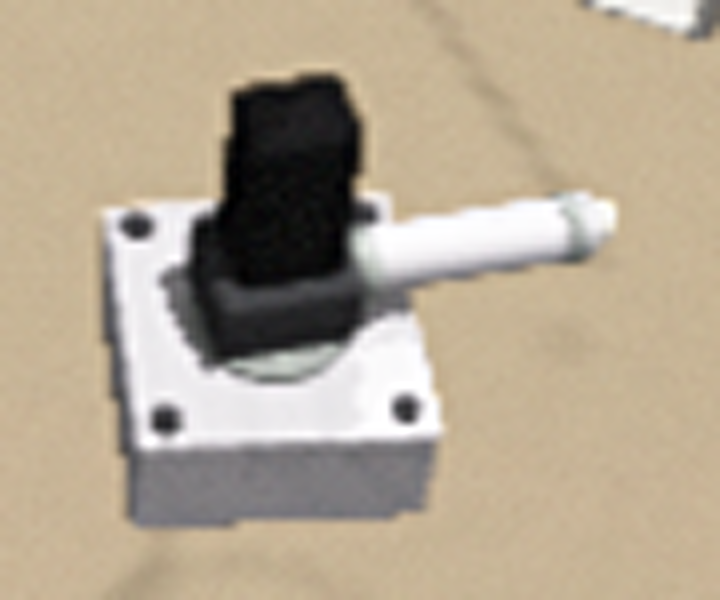

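View pics/c2.png

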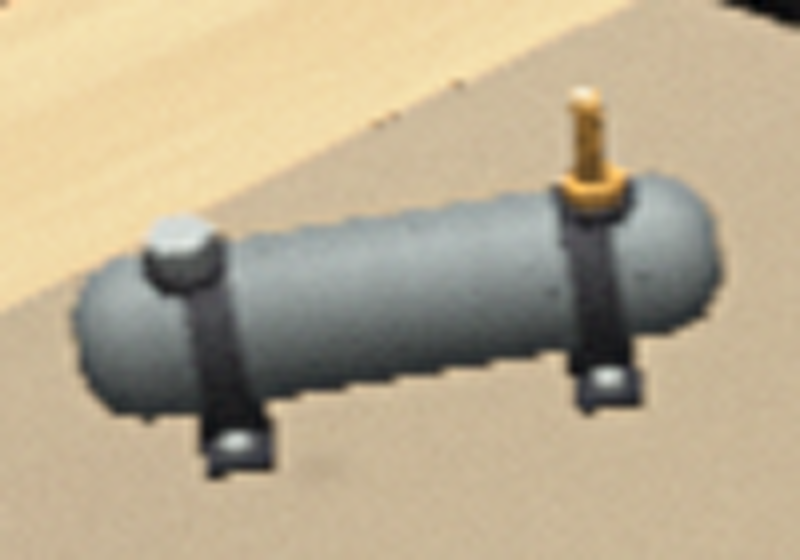

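View pics/c3.png

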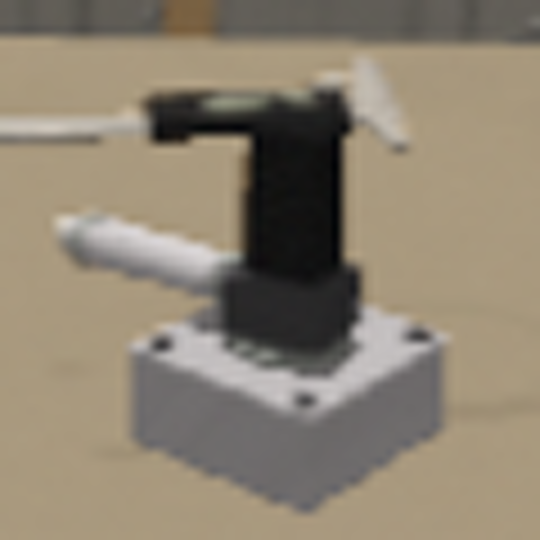

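View pics/c4.png

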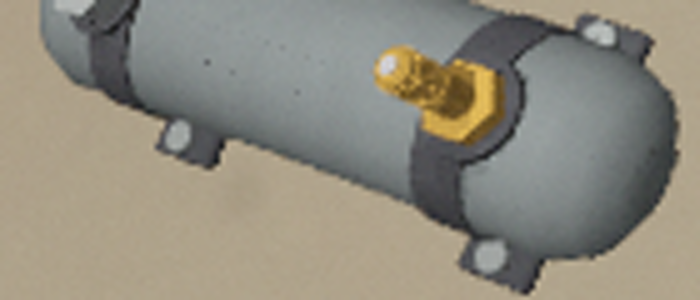

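```bash
cat >> h.py <<'E'
from scipy.optimize import least_squares
M={n:cams.camera_model(n) for n in ['scene','side']}
def proj(m,p,fish=False):
    c=(np.atleast_2d(p)-m['eye'])@R.from_rotvec(m['orientation']).as_matrix()
    if fish:
        r=np.hypot(c[:,0],c[:,1]); t=np.arctan2(r,c[:,2]); u=c[:,:2]/r[:,None]*t[:,None]
    else: u=c[:,:2]/c[:,2:]
    return u*m['fx']+[m['cx'],m['cy']]
E
cat > fit.py <<'E'
from h import *
W=cams.camera_model('wrist')
top=np.array([[105,210],[388,198],[440,430],[135,445]])/8+[300,245]
st=np.array([[132,345],[303,412],[447,340]])/9+[260,155]
def cor(x,y,a,z=34):
    b=np.array([[-35,35],[35,35],[35,-35],[-35,-35]])@np.array([[np.cos(a),np.sin(a)],[-np.sin(a),np.cos(a)]])
    return np.c_[b+[x,y],np.full(4,z)]
def f1(p): return (proj(M['scene'],cor(*p))-top).ravel()
r=least_squares(f1,[550,0,0]); print(r.x,r.fun.round(1))
C=cor(*r.x); print('side corners',proj(M['side'],C),st)
# barrel end
def tri(obs,x0):
    g=lambda p: np.concatenate([(proj(m,p,fi)-uv).ravel() for m,uv,fi in obs])
    r=least_squares(g,x0); return r.x,r.fun.round(1)
print('barrel',tri([(M['scene'],np.array([578,228])/8+[300,245],False),(M['side'],np.array([85,240])/9+[260,155],False)],[600,0,50]))
print('tip',tri([(M['scene'],[223.1,166.9],False),(W,[107.6,13],True)],[500,300,100]))
print('hex',tri([(M['scene'],[224,178.8],False),(W,[123,20],True)],[500,300,60]))
print('plug',tri([(M['scene'],np.array([182,232])/8+[150,155],False)],[400,300,66])) if 0 else None
# plug with z=66
p=least_squares(lambda p:(proj(M['scene'],[p[0],p[1],66])-(np.array([182,235])/8+[150,155])).ravel(),[400,300]).x; print('plug',p)
E
python3 fit.py
```

```text
[ 535.42777941 -193.02124226   -0.69323513] [-0.2 -0.7 -0.1 -0.5  0.   0.7  0.2  0.4]
side corners [[294.29419919 200.84894775]
 [274.34198081 192.6603572 ]
 [290.30517477 184.10229285]
 [310.00128072 191.65333426]] [[274.66666667 193.33333333]
 [293.66666667 200.77777778]
 [309.66666667 192.77777778]]
barrel (array([ 600.59662363, -231.56906198,   46.9880841 ]), array([-0.2,  0.2, -0.4, -0.3]))
tip (array([559.9827394, 181.7099214,  90.9309686]), array([-0.5, -0.3,  0.2,  0.2]))
hex (array([559.19101587, 182.99950061,  55.4282415 ]), array([-0.6, -0.4,  0.2,  0.3]))
plug [452.66204254 231.71181169]
```

```bash
python3 - <<'E'
from h import *
def gp(uv,z): return least_squares(lambda p:(proj(M['scene'],[p[0],p[1],z])-uv).ravel(),[500,0]).x.round()
print('glue',gp([302,216],0),'top',gp([304,172],128),'tape',gp([231,268],10),'bracket',gp([384,238],10))
E
```

```text
glue [649.   4.] top [651.   7.] tape [427. -14.] bracket [ 726. -174.]
```

Emit:
servo_tool(
  increments=[
    [-4,0,-4,0,-8.5,0,8.54],
    [-8,0,-8,0,-17,0,8.54],
    [-12,0,-12,0,-25.5,0,8.54],
    [-16,0,-16,0,-34,0,8.54],
    [-19,0,-19.3,0,-42.5,0,8.54],
    [-19,0,-19.3,0,-51,0,8.54],
    [-19,0,-19.3,0,-59.3,0,8.54],
    [-19,0,-19.3,0,-59.3,0,8.54],
  ],
)

```text
time_s: 0.95
ee_pos: [534.0, -194.1, 231.2]
orientation: [-1.417, -0.804, 0.804]
contact_force: [-0.1, 0.5, -0.2]
grip_width: 85.5
```

```bash
python3 - <<'E'
from h import *
im=save('wrist','w1.png'); im=cams.camera('wrist'); np.save('w1m.npy',cams.camera_model('wrist'),allow_pickle=True)
cv2.imwrite('pics/w1c.png',cv2.resize(im[100:300,170:400,::-1],None,fx=3,fy=3,interpolation=cv2.INTER_CUBIC))
o=manip.get_obs(); print(o['ee_pos'],o['orientation'],R.from_rotvec(o['orientation']).as_matrix().round(3))
print(proj(cams.camera_model('wrist'),[[535.4,-193,110],[535.4,-193,34]],True))
E
```

```text
[ 535.27594211 -192.62360896  231.25942926] [-1.41661378 -0.80459411  0.80381748] [[ 0.513  0.    -0.859]
 [ 0.859  0.     0.513]
 [ 0.001 -1.     0.   ]]
[[280.8377733  202.28014029]
 [280.90969589 182.79200083]]
```

View pics/w1c.png

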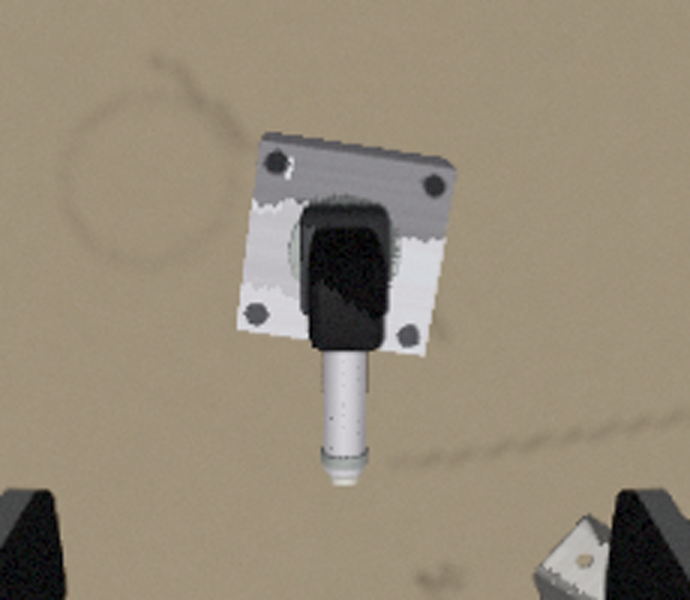

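```bash
cat > f2.py <<'E'
from fit import *
W=np.load('w1m.npy',allow_pickle=True).item()
tw=np.array([[262,142],[452,168],[425,356],[238,330]])/3+[170,100]
for perm in range(4):
    q=np.roll(tw,perm,0)
    r2=least_squares(lambda p:(proj(W,cor(*p),True)-q).ravel(),r.x)
    print(perm,r2.x,r2.cost)
g=lambda uv,z: least_squares(lambda p:(proj(W,[p[0],p[1],z],True)-uv).ravel(),[535,-193]).x
print('handletop corners', [g(np.array(u)/3+[170,100],110).round(1) for u in [(310,345),(385,347)]])
b=g(np.array([344,458])/3+[170,100],57); print('barrel end',b)
E
python3 f2.py | tail -6
```

```text
0 [ 538.313784   -189.90529613    0.8980937 ] 2.1309149866170043
1 [ 538.31378399 -189.90529616   -3.81429525] 2.130914986619431
2 [ 538.313784   -189.90529614   -2.24349894] 2.1309149866168817
3 [ 538.31378403 -189.90529607   -0.6727027 ] 2.130914986640568
handletop corners [array([ 541.8, -204.3]), array([ 553.2, -186.3])]
barrel end [ 598.41372906 -225.9681989 ]
```

Emit:
servo_tool(
  increments=[
    [0.27,4,0,0,0,0,8.54],
    [0.27,8,0,0,0,0,8.54],
    [0.27,12,0,0,0,0,8.54],
    [0.27,12,0,0,0,0,8.54],
  ],
)

```text
time_s: 1.45
ee_pos: [533.1, -188.4, 106.6]
orientation: [-1.408, -0.8, 0.812]
contact_force: [-0.9, 0.5, 0.9]
grip_width: 85.4
```

```bash
python3 - <<'E'
from h import *
im=save('wrist','w2.png'); m=cams.camera_model('wrist')
o=manip.get_obs(); T=R.from_rotvec(o['orientation']).as_matrix();print(o['ee_pos'],T.round(3))
print(proj(m,[o['ee_pos']+[0,0,a] for a in (0,-50,-76)],True))
s=save('scene','s2.png'); cv2.imwrite('pics/s2c.png',cv2.resize(s[200:320,260:400,::-1],None,fx=5,fy=5,interpolation=cv2.INTER_CUBIC))
E
```

```text
[ 535.0721996  -189.13054147  109.26551389] [[ 0.51  -0.006 -0.86 ]
 [ 0.86   0.002  0.51 ]
 [-0.001 -1.     0.006]]
[[281.05461215 269.52035615]
 [281.23532392 233.13183333]
 [281.30063453 219.98733501]]
```

View pics/w2.png

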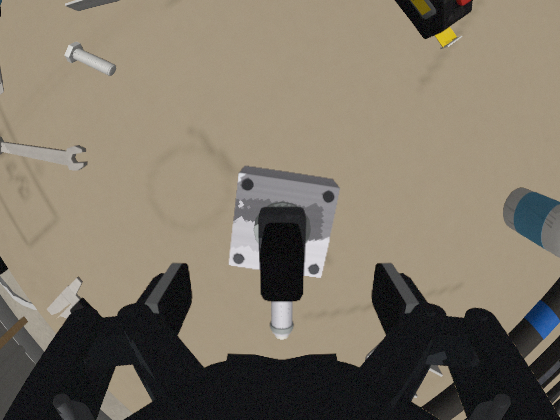

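View pics/s2c.png

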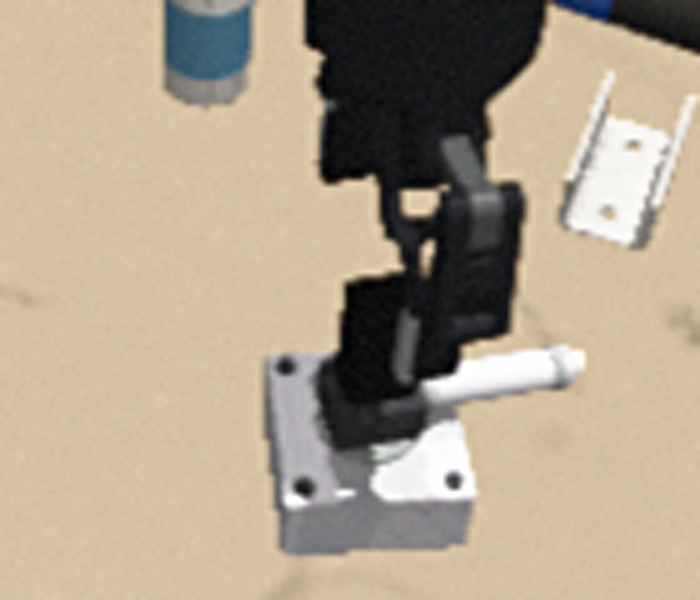

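Emit:
servo_tool(
  increments=[
    [0,2.5,0,0,0,0,8.54],
    [0,4.1,0,0,0,0,8.54],
    [0,4.1,0,0,0,0,8.54],
    [0,4.1,0,0,0,0,8.54],
  ],
)

```text
time_s: 1.95
ee_pos: [538.1, -190.9, 72.3]
orientation: [-1.419, -0.808, 0.804]
contact_force: [-0.2, -0.1, 0.8]
grip_width: 85.3
```

```bash
python3 - <<'E'
from h import *
im=save('wrist','w3.png'); m=cams.camera_model('wrist')
o=manip.get_obs(); T=R.from_rotvec(o['orientation']).as_matrix();print(o['ee_pos'],o['contact_force'],T.round(3))
c=im[150:350,180:380,::-1]; c=np.clip(c.astype(float)*2.5,0,255).astype(np.uint8)
cv2.imwrite('pics/w3c.png',cv2.resize(c,None,fx=3,fy=3,interpolation=cv2.INTER_CUBIC))
print(proj(m,[[537,-190.4,110],[537,-190.4,34]],True))
E
```

```text
[ 538.15633313 -190.96875123   72.38726217] [ 0.00692196 -0.68441923  0.12393845] [[ 0.511  0.004 -0.86 ]
 [ 0.86  -0.001  0.511]
 [ 0.001 -1.    -0.004]]
[[280.84440984 311.60416431]
 [280.90777057 237.51909047]]
```

View pics/w3c.png

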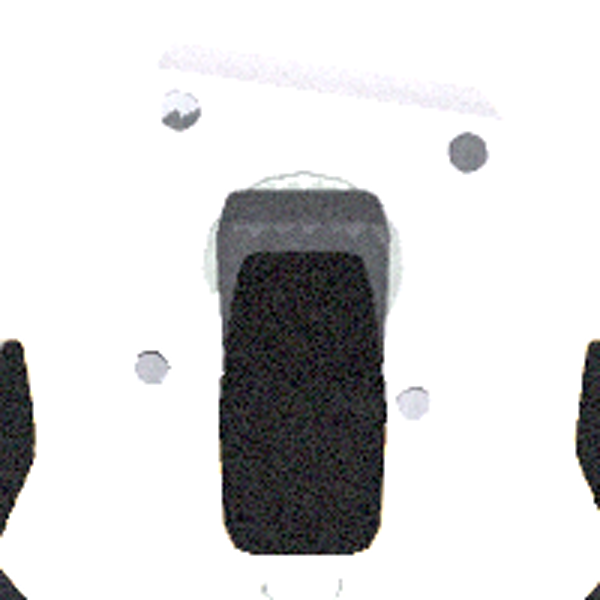

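```bash
python3 - <<'E'
from h import *
m=cams.camera_model('wrist')
x=np.array([.86,-.511,0]); c=np.array([537,-190.4,110])
print([proj(m,c+x*a,True)[0].round(1) for a in (-14,0,14)])
print('head far edge @60', [proj(m,[537,-190.4,z]+x*-18,True)[0].round(1) for z in (60,38)])
E
```

```text
[array([280.8, 280.7]), array([280.8, 311.6]), array([280.9, 338.9])]
head far edge @60 [array([280.9, 224.1]), array([280.9, 210.9])]
```

Emit:
servo_tool(
  increments=[
    [0,0.2,0.15,0,0,0,8.54],
    [0,0.2,0.15,0,0,0,4],
    [0,0.2,0.15,0,0,0,2],
    [0,0.2,0.15,0,0,0,1.5],
    [0,0.2,0.15,0,0,0,1.5],
    [0,0.2,0.15,0,0,0,1.5],
    [0,0.2,0.15,0,0,0,1.5],
    [0,0.2,0.15,0,0,0,1.5],
  ],
  force=80,
)

```text
time_s: 2.8
ee_pos: [535.3, -189.9, 68.5]
orientation: [-1.416, -0.806, 0.806]
contact_force: [-0.2, -0.7, 1.9]
grip_width: 20.9
```

```bash
python3 - <<'E'
from h import *
o=manip.get_obs(); T=R.from_rotvec(o['orientation']).as_matrix();print(o['ee_pos'],o['contact_force'],o['moment'],o['grip_width'],T.round(3))
E
```

```text
[ 535.2916837  -189.87095994   68.48418739] [-0.16032184 -0.73648938  1.94215245] [ 0.04609376  0.08547517 -0.04703368] 20.947681443587957 [[ 0.51  0.   -0.86]
 [ 0.86 -0.    0.51]
 [ 0.   -1.   -0.  ]]
```

Emit:
servo_tool(
  increments=[
    [0,-1,0,0,0,0,1.5],
    [0,-3,0,0,0,0,1.5],
    [0,-6,0,0,0,0,1.5],
    [0,-10,0,0,0,0,1.5],
    [0,-14,0,0,0,0,1.5],
    [0,-15,0,0,0,0,1.5],
    [0,-15,0,0,0,0,1.5],
  ],
)

```text
time_s: 3.5
ee_pos: [535.8, -190.2, 220.1]
orientation: [-1.419, -0.808, 0.804]
contact_force: [-0.4, -0.5, -3.7]
grip_width: 21.2
```

```bash
python3 - <<'E'
from h import *
im=save('wrist','w4.png'); m=cams.camera_model('wrist')
o=manip.get_obs(); T=R.from_rotvec(o['orientation']).as_matrix();print(o['ee_pos'],o['contact_force'],o['moment'],o['grip_width'],T.round(3))
s=save('scene','s4.png'); cv2.imwrite('pics/s4c.png',cv2.resize(s[160:320,260:420,::-1],None,fx=4,fy=4,interpolation=cv2.INTER_CUBIC))
E
```

```text
[ 534.44811002 -189.91753532  218.21997638] [ 0.13792447  0.3364593  -3.13395922] [0.0111437  0.00556304 0.0639838 ] 21.35653975583711 [[ 0.511 -0.    -0.86 ]
 [ 0.86  -0.     0.511]
 [-0.    -1.     0.   ]]
```

View pics/w4.png

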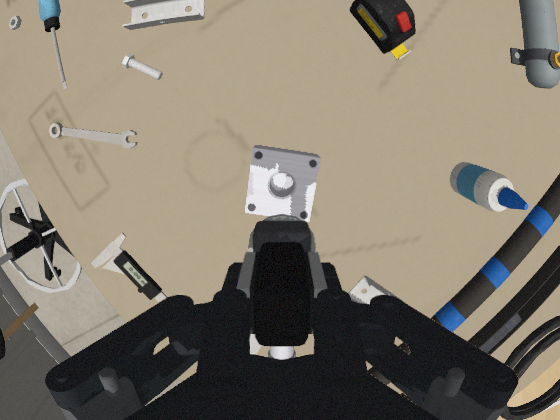

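View pics/s4c.png

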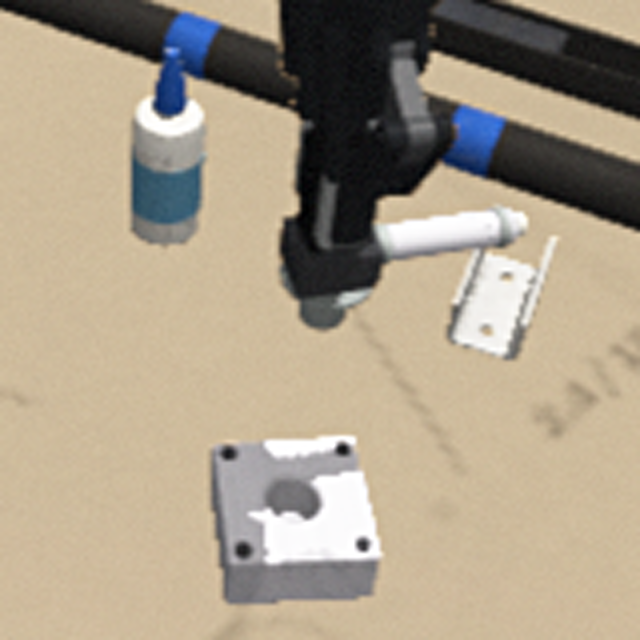

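```bash
python3 - <<'E'
from h import *
S=M['scene'];W=cams.camera_model('wrist')
def g(m,uv,z,f=False): return least_squares(lambda p:(proj(m,[p[0],p[1],z],f)-uv).ravel(),[500,0]).x.round(1)
print('well wrist',g(W,[283,183],34,True),'well scene',g(S,np.array([292,499])/4+[260,160],34))
print('mouth scene',g(S,np.array([321,316])/4+[260,160],161.7))
print('flange/head etc; barrel end',g(S,np.array([500,228])/4+[260,160],161.7+37))
# vertical check head: predicted pixel for gauge axis points
for z in (0,22,48): print(z,(proj(S,[535,-190,161.7+z])[0]-[260,160])*4)
E
```

```text
well wrist [ 531.7 -186.7] well scene [ 534.6 -192.9]
mouth scene [ 534.2 -193.8]
flange/head etc; barrel end [ 597.3 -231. ]
0 [315.41426724 310.23382143]
22 [320.86351767 273.61342151]
48 [327.62495418 228.17478514]
```

Emit:
servo_tool(
  increments=[
    [4,-0.5,0.8,0,0,0,1.5],
    [8,-1,1.7,0,0,0,1.5],
    [12.5,-1,2.6,0,0,0,1.5],
    [17,-1,3.6,0,0,0,1.5],
    [21.5,-1,4.5,0,0,0,1.5],
    [26,-1,5.4,0,0,0,1.5],
    [30,-1,6.3,0,0,0,1.5],
    [33.2,-1,6.9,0,0,0,1.5],
  ],
)

```text
time_s: 4.4
ee_pos: [643.7, 134.1, 225.1]
orientation: [-1.412, -0.804, 0.812]
contact_force: [-0.4, 0.4, -2.3]
grip_width: 21.8
```

Emit:
servo_tool(
  increments=[
    [0,0,0,0,0,0,1.5],
    [0,0,0,0,0,0,1.5],
    [0,0,0,0,0,0,1.5],
    [0,0,0,0,0,0,1.5],
  ],
)

```text
time_s: 4.8
ee_pos: [644.6, 128.3, 227.2]
orientation: [-1.417, -0.802, 0.806]
contact_force: [-0.5, -0.8, -1.8]
grip_width: 21.0
```

```bash
python3 - <<'E'
from h import *
im=save('wrist','w5.png'); m=cams.camera_model('wrist'); np.save('w5m.npy',m,allow_pickle=True)
o=manip.get_obs(); T=R.from_rotvec(o['orientation']).as_matrix();print(o['ee_pos'],o['contact_force'],o['qvel'].round(4),T.round(3))
save('scene','s5.png'); print(m['eye'],R.from_rotvec(m['orientation']).as_matrix()[:,2])
E
```

```text
[644.81189407 128.5633409  227.5912249 ] [ 0.19499852 -0.66597347 -1.25862589] [-0.0011 -0.0066 -0.0068 -0.0067 -0.0019 -0.0009  0.0007] [[ 0.513 -0.001 -0.859]
 [ 0.859 -0.001  0.513]
 [-0.002 -1.     0.   ]]
[580.92819798 167.19750407 369.70022824] [ 0.24975218 -0.15125633 -0.95642322]
```

View pics/w5.png

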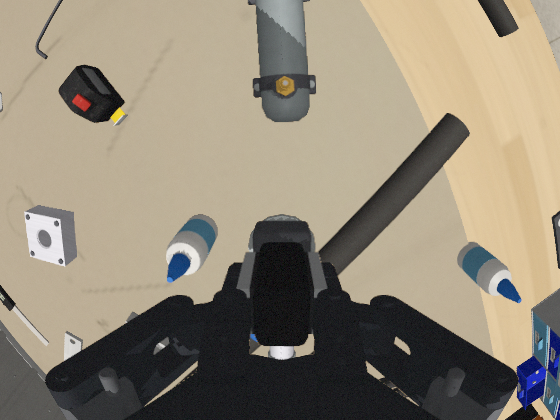

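View pics/s5.png

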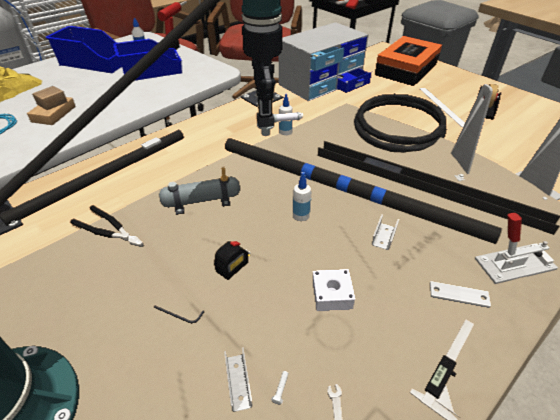

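```bash
python3 - <<'E'
from h import *
import cv2
a=cv2.imread('pics/w5.png')[55:115,240:330]; cv2.imwrite('pics/w5c.png',cv2.resize(a,None,fx=8,fy=8,interpolation=cv2.INTER_CUBIC))
a=cv2.imread('pics/s5.png')[150:220,150:250]; cv2.imwrite('pics/s5c.png',cv2.resize(a,None,fx=8,fy=8,interpolation=cv2.INTER_CUBIC))
E
```

```text
(no output)
```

View pics/w5c.png

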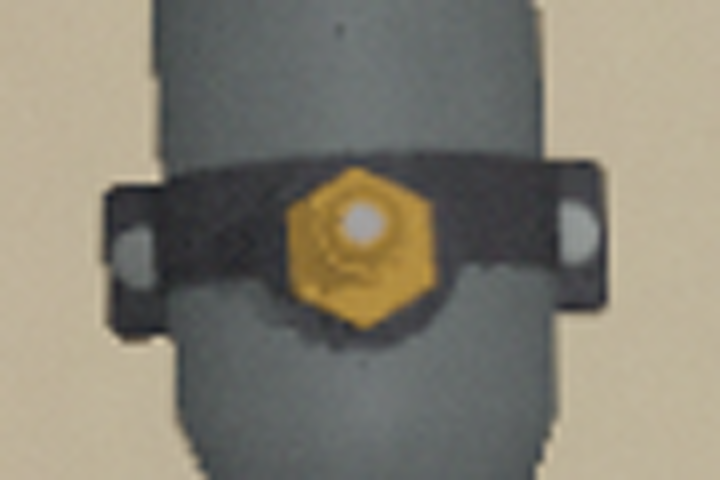

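View pics/s5c.png

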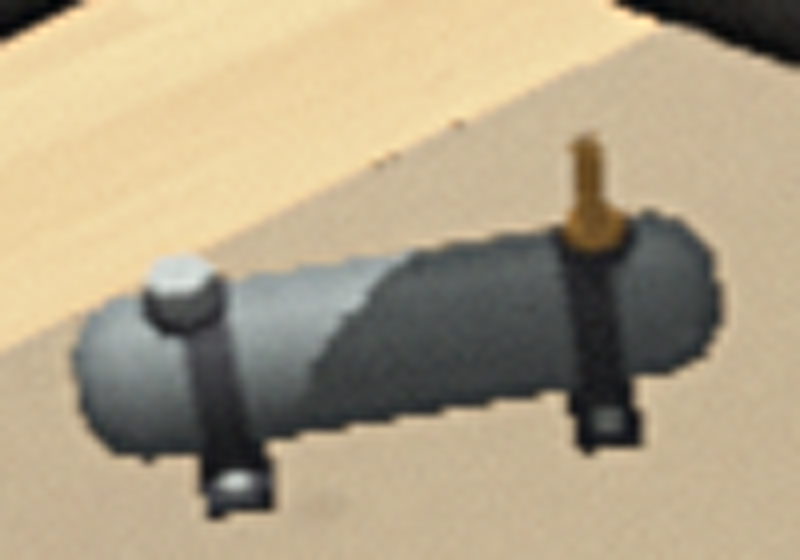

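```bash
python3 - <<'E'
from h import *
W=np.load('w5m.npy',allow_pickle=True).item(); S=M['scene']
tip=[285.4,82.75]; hx=[285.25,85.9]
g=lambda m,uv,z,f: least_squares(lambda p:(proj(m,[p[0],p[1],z],f)-uv).ravel(),[560,182]).x.round(1)
for z in (91,96,101,106,111): print(z,'wrist',g(W,tip,z,True),'scene',g(S,[223.25,167.25],z,False))
for z in (60,62,64): print('hex',z,g(W,hx,z,True),g(S,np.array([595,225])/8+[150,150],z,False))
E
```

```text
91 wrist [560.6 182.6] scene [559.4 178.6]
96 wrist [561.  182.4] scene [555.8 172.9]
101 wrist [561.4 182.1] scene [552.2 167.3]
106 wrist [561.7 181.8] scene [548.5 161.6]
111 wrist [562.1 181.5] scene [544.9 155.9]
hex 60 [560.9 182.7] [558.4 177.5]
hex 62 [561.  182.6] [557.1 175.4]
hex 64 [561.2 182.5] [555.7 173.2]
```

Emit:
servo_tool(
  increments=[
    [0.3,0,3,0,0,0,1.5],
    [0.3,1,6.5,0,0,0,1.5],
    [0.3,3,9,0,0,0,1.5],
    [0.3,5,10,0,0,0,1.5],
    [0.3,5.5,10,0,0,0,1.5],
    [0.3,5.5,10,0,0,0,1.5],
    [0.3,5.5,10,0,0,0,1.5],
    [0.3,5.5,10,0,0,0,1.5],
  ],
)

```text
time_s: 5.7
ee_pos: [562.7, 183.8, 174.4]
orientation: [-1.418, -0.807, 0.802]
contact_force: [-0.1, 0.1, -2.7]
grip_width: 21.4
```

Emit:
servo_tool(
  increments=[
    [0,0,0,0,0,0,1.5],
    [0,0,0,0,0,0,1.5],
    [0,0,0,0,0,0,1.5],
  ],
)

```text
time_s: 6.0
ee_pos: [561.1, 184.3, 173.6]
orientation: [-1.416, -0.806, 0.806]
contact_force: [-0.4, 0.3, -3.0]
grip_width: 21.5
```

```bash
cat > look.py <<'E'
from h import *
import sys
k=sys.argv[1]
o=manip.get_obs(); T=R.from_rotvec(o['orientation']).as_matrix();print(o['ee_pos'],o['contact_force'],o['moment'],T.round(3).tolist())
im=save('scene','s%s.png'%k); cv2.imwrite('pics/s%sc.png'%k,cv2.resize(im[100:220,150:290,::-1],None,fx=5,fy=5,interpolation=cv2.INTER_CUBIC))
im=save('side','d%s.png'%k); cv2.imwrite('pics/d%sc.png'%k,cv2.resize(im[180:330,220:390,::-1],None,fx=4,fy=4,interpolation=cv2.INTER_CUBIC))
im=save('wrist','w%s.png'%k)
E
python3 look.py 6
```

```text
[561.08774349 184.34092969 173.55761368] [-0.42543279  0.29846512 -2.98276903] [ 0.01923357  0.03028715 -0.01462731] [[0.511, 0.0, -0.86], [0.86, 0.0, 0.511], [0.0, -1.0, -0.0]]
```

View pics/s6c.png

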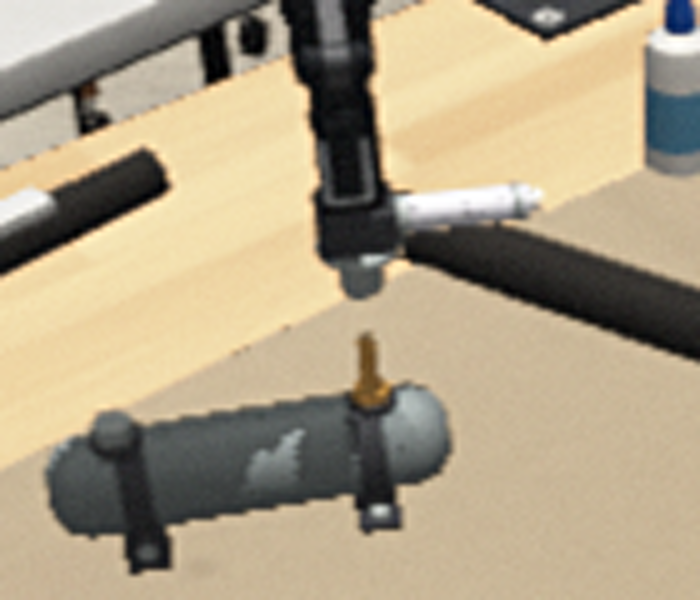

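View pics/d6.png

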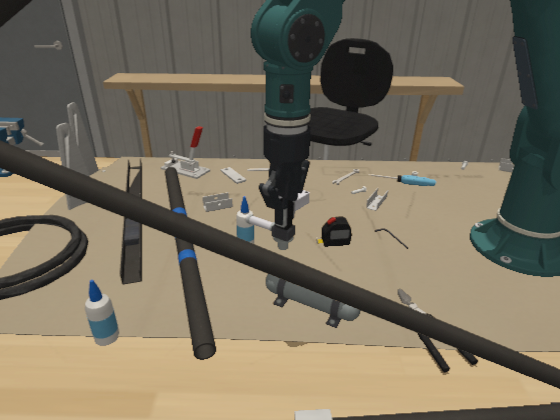

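View pics/w6.png

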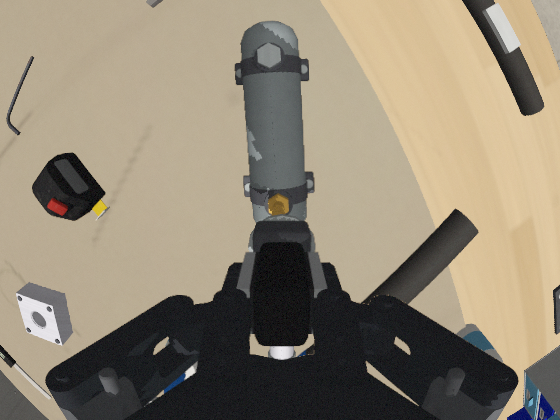

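```bash
python3 - <<'E'
from h import *
import cv2
a=cv2.imread('pics/s6.png')[145:190,200:260]; cv2.imwrite('pics/s6d.png',cv2.resize(a,None,fx=12,fy=12,interpolation=cv2.INTER_CUBIC))
a=cv2.imread('pics/w6.png')[180:260,230:330]; cv2.imwrite('pics/w6d.png',cv2.resize(np.clip(a*1.5,0,255).astype('uint8'),None,fx=7,fy=7,interpolation=cv2.INTER_CUBIC))
E
```

```text
(no output)
```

View pics/s6d.png

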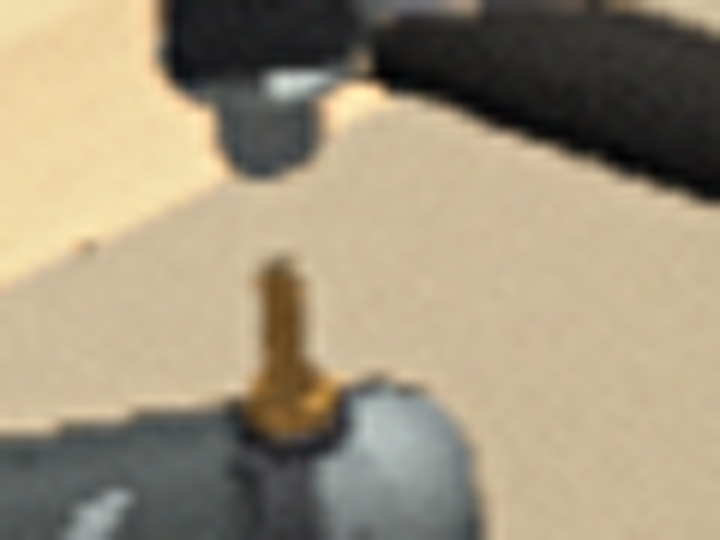

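View pics/w6d.png

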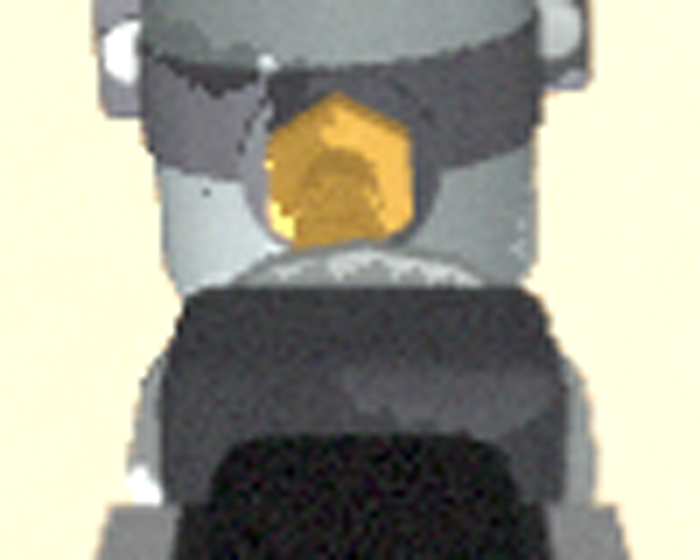

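```bash
python3 - <<'E'
from h import *
S=M['scene']
g=lambda uv,z: least_squares(lambda p:(proj(S,[p[0],p[1],z])-uv).ravel(),[560,182]).x
mo=g([222.4,157.3],117.05); X=np.array([.86,-.511]);Y=np.array([.511,.86])
print('mouth',mo)
for z in (90,91,92,93,94):
    t=g([223.5,167.1],z); d=t-mo; print(z,t.round(1),'toolx',(d@Y).round(1),'gaugex',(d@X).round(1))
L=np.array([.845,-.535]) 
print(proj(S,[[561,184,117],[562.7,183.,117]]))
E
```

```text
mouth [561.54479905 180.77425571]
90 [560.9 179.8] toolx -1.1 gaugex -0.0
91 [560.2 178.7] toolx -2.5 gaugex -0.1
92 [559.5 177.6] toolx -3.8 gaugex -0.1
93 [558.8 176.4] toolx -5.2 gaugex -0.2
94 [558.  175.3] toolx -6.5 gaugex -0.2
[[221.36547246 156.79740019]
 [222.22994741 156.69733151]]
```

Emit:
servo_tool(
  increments=[
    [-0.25,1,0,0,0,0,1.5],
    [-0.25,2,0,0,0,0,1.5],
    [-0.25,2.1,0,0,0,0,1.5],
    [-0.25,2.1,0,0,0,0,1.5],
    [-0.25,2.1,0,0,0,0,1.5],
    [-0.25,2.1,0,0,0,0,1.5],
    [-0.25,2.1,0,0,0,0,1.5],
  ],
)

```text
time_s: 6.85
ee_pos: [559.8, 182.4, 152.6]
orientation: [-1.416, -0.807, 0.806]
contact_force: [-0.6, 0.1, -2.4]
grip_width: 21.0
```

```bash
python3 look.py 7; python3 - <<'E'
import cv2,numpy as np
a=cv2.imread('pics/s7.png')[145:190,200:260]; cv2.imwrite('pics/s7d.png',cv2.resize(a,None,fx=12,fy=12,interpolation=cv2.INTER_CUBIC))
a=cv2.imread('pics/w7.png')[180:260,230:330]; cv2.imwrite('pics/w7d.png',cv2.resize(np.clip(a*1.5,0,255).astype('uint8'),None,fx=7,fy=7,interpolation=cv2.INTER_CUBIC))
E
```

```text
[559.78119381 182.44308095 152.60955517] [-0.57702476  0.13426682 -2.38897893] [-0.00348436  0.05494409  0.00909148] [[0.51, 0.001, -0.86], [0.86, 0.0, 0.51], [0.001, -1.0, -0.0]]
```

View pics/s7d.png

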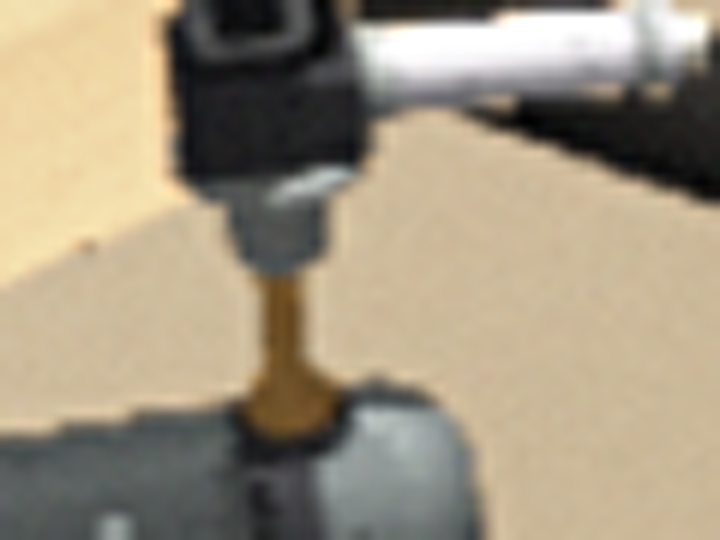

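View pics/w7d.png

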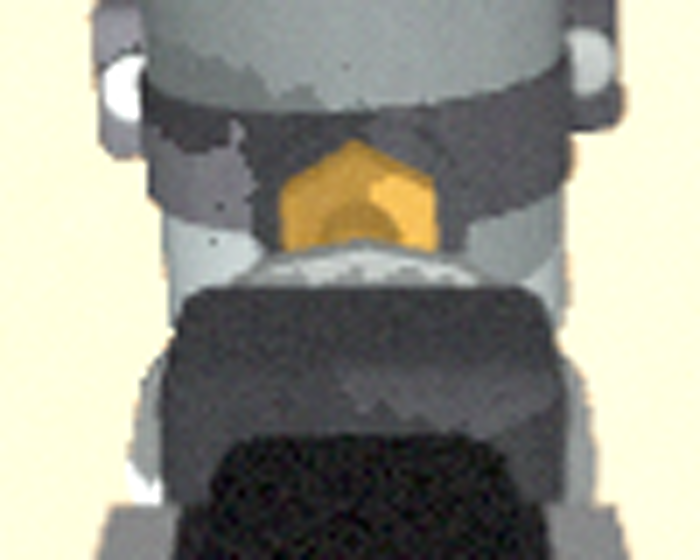

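Emit:
servo_tool(
  increments=[
    [-0.05,0.3,0,0,0,0,1.5],
    [-0.05,0.6,0,0,0,0,1.5],
    [-0.05,0.9,0,0,0,0,1.5],
    [-0.05,0.9,0,0,0,0,1.5],
    [-0.05,0.9,0,0,0,0,1.5],
  ],
)

```text
time_s: 7.5
ee_pos: [559.2, 181.8, 143.2]
orientation: [-1.416, -0.806, 0.806]
contact_force: [0.6, -0.0, -2.7]
grip_width: 21.5
```

```bash
python3 look.py 8; python3 - <<'E'
import cv2,numpy as np
a=cv2.imread('pics/s8.png')[145:190,200:260]; cv2.imwrite('pics/s8d.png',cv2.resize(a,None,fx=12,fy=12,interpolation=cv2.INTER_CUBIC))
E
```

```text
[559.22099779 181.77260394 143.17574715] [ 0.61492506 -0.03280144 -2.7314905 ] [-0.06138285 -0.01164412 -0.0093982 ] [[0.511, -0.0, -0.86], [0.86, -0.0, 0.511], [-0.0, -1.0, 0.0]]
```

View pics/s8d.png

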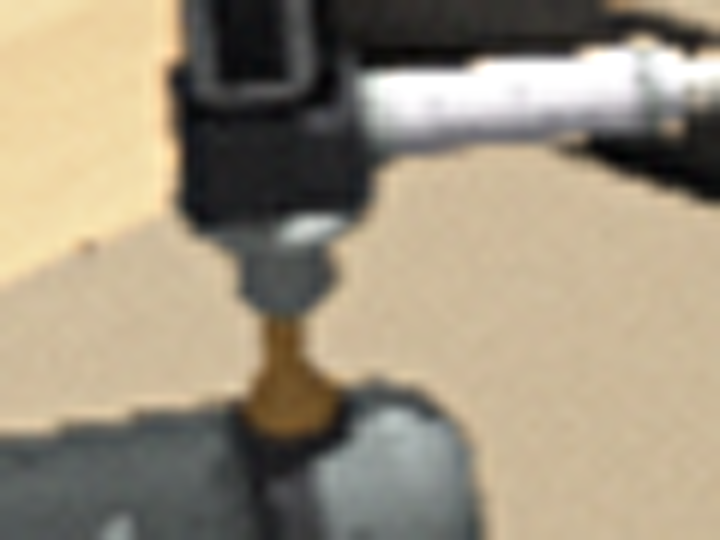

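Emit:
servo_tool(
  increments=[
    [0,0.2,0,0,0,0,1.5],
    [0,0.4,0,0,0,0,1.5],
    [0,0.5,0,0,0,0,1.5],
    [0,0.5,0,0,0,0,1.5],
  ],
)

```text
time_s: 8.05
ee_pos: [559.4, 181.9, 138.5]
orientation: [-1.416, -0.806, 0.806]
contact_force: [-0.8, -0.4, 1.3]
grip_width: 21.2
```

```bash
python3 look.py 9
```

```text
[559.3914794  181.87939736 138.4639752 ] [-0.79399962 -0.38323214  1.25028215] [-0.09003358  0.1830662   0.0194909 ] [[0.511, 0.0, -0.86], [0.86, -0.0, 0.511], [0.0, -1.0, -0.0]]
```

Emit:
servo_tool(
  increments=[
    [0,0.2,0,0,0,0,1.5],
    [0,0.4,0,0,0,0,1.5],
    [0,0.4,0,0,0,0,1.5],
    [0,0.4,0,0,0,0,1.5],
  ],
)

```text
time_s: 8.6
ee_pos: [559.4, 181.9, 134.3]
orientation: [-1.416, -0.806, 0.806]
contact_force: [-0.6, -0.9, 2.8]
grip_width: 21.1
```

```bash
python3 look.py 10
```

```text
[559.37396919 181.90508058 134.2761966 ] [-0.64036482 -0.90394467  2.79038674] [-0.15125546  0.22360628  0.01886571] [[0.51, 0.0, -0.86], [0.86, 0.0, 0.51], [0.0, -1.0, -0.0]]
```

Emit:
servo_tool(
  increments=[
    [0,0.2,0,0,0,0,1.5],
    [0,0.3,0,0,0,0,1.5],
    [0,0.3,0,0,0,0,1.5],
    [0,0.3,0,0,0,0,1.5],
  ],
)

```text
time_s: 9.15
ee_pos: [559.4, 181.9, 131.6]
orientation: [-1.416, -0.806, 0.806]
contact_force: [-0.8, -0.2, 5.7]
grip_width: 21.2
```

```bash
python3 look.py 11; python3 - <<'E'
import cv2,numpy as np
a=cv2.imread('pics/s11.png')[145:190,200:280]; cv2.imwrite('pics/s11d.png',cv2.resize(a,None,fx=9,fy=9,interpolation=cv2.INTER_CUBIC))
E
```

```text
[559.44335064 181.89629475 131.610765  ] [-0.82595907 -0.24541107  5.72753544] [-0.17982213  0.33158794  0.04290318] [[0.511, 0.0, -0.86], [0.86, -0.0, 0.511], [0.0, -1.0, -0.0]]
```

View pics/s11d.png

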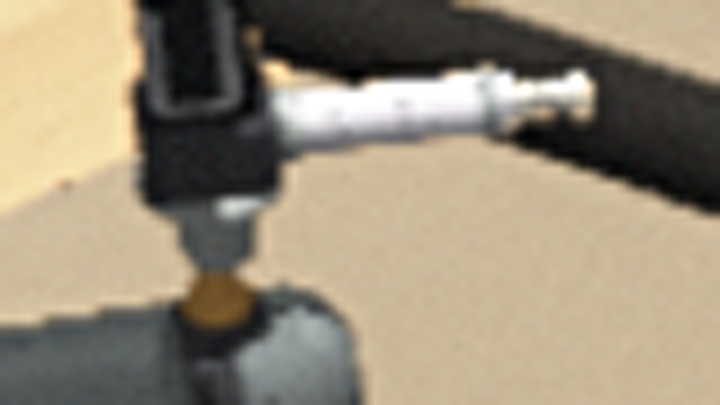

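Emit:
servo_tool(
  increments=[
    [0,0.1,0,0,0,0,1.5],
    [0,0.2,0,0,0,0,1.5],
    [0,0.2,0,0,0,0,1.5],
  ],
)

```text
time_s: 9.6
ee_pos: [559.6, 181.9, 130.2]
orientation: [-1.417, -0.806, 0.806]
contact_force: [-2.5, -1.2, 9.6]
grip_width: 21.1
```

```bash
python3 -c "
from h import *
for i in range(1):
    o=manip.get_obs(); print(o['time_s'],o['ee_pos'],o['contact_force'])"
```

```text
9.6 [559.55112025 181.92621965 130.16310355] [-2.48558784 -1.2367909   9.55938607]
```

Emit:
servo_tool(
  increments=[
    [0,0.08,0,0,0,0,1.5],
    [0,0.12,0,0,0,0,1.5],
    [0,0.12,0,0,0,0,1.5],
  ],
)

```text
time_s: 9.9
ee_pos: [559.6, 181.9, 129.4]
orientation: [-1.417, -0.807, 0.806]
contact_force: [-2.2, -2.3, 12.2]
grip_width: 21.0
```

Emit:
servo_tool(
  increments=[
    [0,0,0,0,0,0,1.5],
    [0,0,0,0,0,0,1.5],
    [0,0,0,0,0,0,1.5],
  ],
)

```text
time_s: 10.2
ee_pos: [559.6, 181.9, 129.5]
orientation: [-1.417, -0.807, 0.806]
contact_force: [-1.7, -1.1, 11.3]
grip_width: 21.1
```

Emit:
servo_tool(
  increments=[
    [0,0.03,0,0,0,0,1.5],
    [0,0.03,0,0,0,0,1.5],
    [0,0.03,0,0,0,0,1.5],
    [0,0.03,0,0,0,0,1.5],
    [0,0.03,0,0,0,0,1.5],
    [0,0.03,0,0,0,0,1.5],
    [0,0.03,0,0,0,0,1.5],
    [0,0.03,0,0,0,0,1.5],
  ],
)

```text
time_s: 11.0
ee_pos: [559.6, 181.9, 129.2]
orientation: [-1.417, -0.807, 0.806]
contact_force: [-3.3, -0.5, 13.6]
grip_width: 21.1
```

```bash
python3 look.py 12; python3 - <<'E'
import cv2,numpy as np
a=cv2.imread('pics/s12.png')[145:190,200:280]; cv2.imwrite('pics/s12d.png',cv2.resize(a,None,fx=9,fy=9,interpolation=cv2.INTER_CUBIC))
E
```

```text
[559.58999249 181.92991126 129.22797935] [-3.25769585 -0.48545561 13.59403523] [-0.3115775   0.82048785  0.0040168 ] [[0.511, 0.001, -0.86], [0.86, -0.0, 0.511], [0.0, -1.0, -0.001]]
```

View pics/s12d.png

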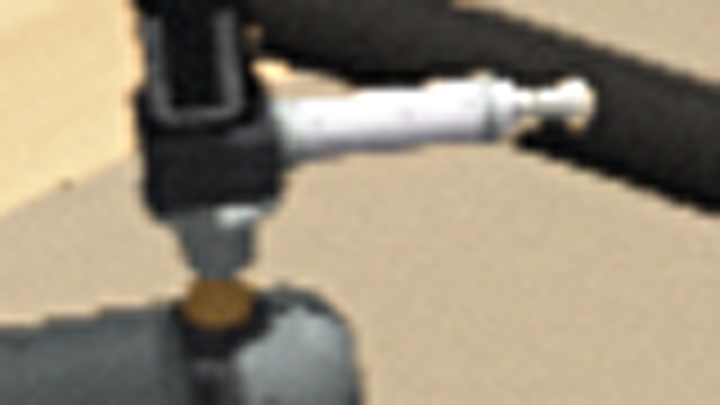

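Emit:
servo_tool(
  increments=[
    [0,-0.5,0,0,0,0,1.5],
    [0,-1.5,0,0,0,0,1.5],
    [0,-3,0,0,0,0,1.5],
    [0,-5,0,0,0,0,1.5],
    [0,-8,0,0,0,0,1.5],
    [0,-10,0,0,0,0,1.5],
    [0,-10,0,0,0,0,1.5],
    [0,-10,0,0,0,0,1.5],
  ],
)

```text
time_s: 11.95
ee_pos: [558.8, 181.6, 227.6]
orientation: [-1.416, -0.806, 0.806]
contact_force: [-0.0, -0.2, -3.2]
grip_width: 21.2
```

```bash
python3 look.py 13; python3 - <<'E'
import cv2,numpy as np
a=cv2.imread('pics/s13.png')[105:190,190:290]; cv2.imwrite('pics/s13d.png',cv2.resize(a,None,fx=7,fy=7,interpolation=cv2.INTER_CUBIC))
E
```

```text
[558.82590467 181.64190934 227.61619926] [-0.01672717 -0.20420504 -3.17776572] [0.00423163 0.08104346 0.04452487] [[0.511, -0.0, -0.86], [0.86, -0.0, 0.511], [-0.0, -1.0, 0.0]]
```

View pics/s13d.png

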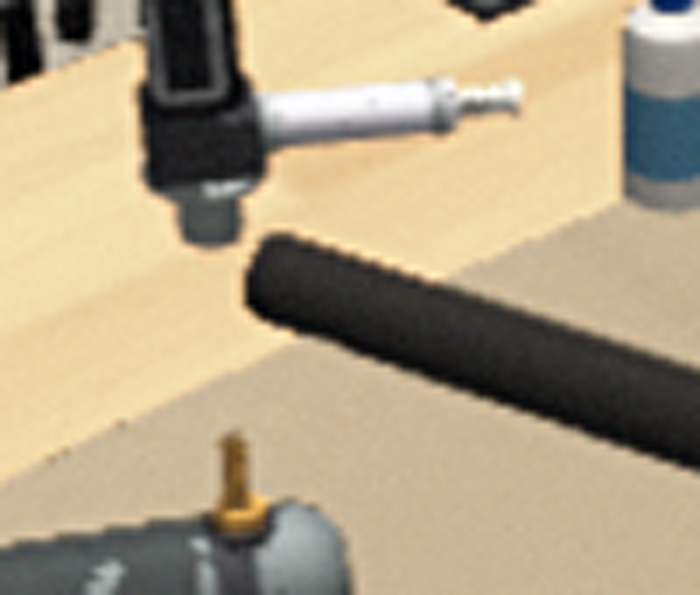

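View pics/w13.png

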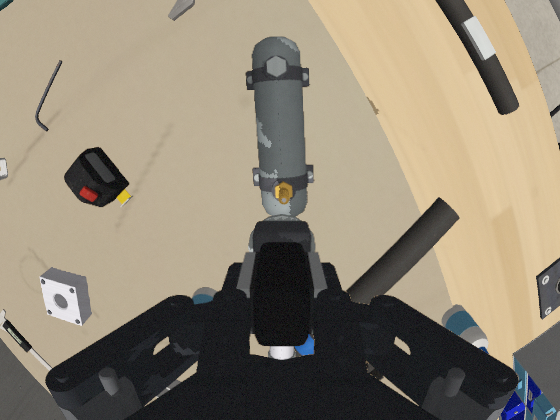

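Emit:
servo_tool(
  increments=[
    [-4,0,-2,0,0,0,1.5],
    [-8,0,-4,0,0,0,1.5],
    [-12.5,0,-6.4,0,0,0,1.5],
    [-17,0,-8.7,0,0,0,1.5],
    [-21.5,0,-11,0,0,0,1.5],
    [-26,0,-13.3,0,0,0,1.5],
    [-30,0,-15.3,0,0,0,1.5],
    [-33.1,0,-17,0,0,0,1.5],
  ],
)

```text
time_s: 12.9
ee_pos: [534.6, -193.4, 226.4]
orientation: [-1.416, -0.801, 0.806]
contact_force: [0.4, -0.2, -1.8]
grip_width: 21.4
```

Emit:
servo_tool(
  increments=[
    [0,2,0,0,0,0,1.5],
    [0,5,0,0,0,0,1.5],
    [0,8,0,0,0,0,1.5],
    [0,10.5,0,0,0,0,1.5],
    [0,11.5,0,0,0,0,1.5],
    [0,11.5,0,0,0,0,1.5],
    [0,11.5,0,0,0,0,1.5],
    [0,11.5,0,0,0,0,1.5],
  ],
)

```text
time_s: 13.7
ee_pos: [537.6, -189.8, 114.0]
orientation: [-1.418, -0.808, 0.805]
contact_force: [0.2, 0.8, -2.0]
grip_width: 21.4
```

Emit:
servo_tool(
  increments=[
    [0,0,0,0,0,0,1.5],
    [0,0,0,0,0,0,1.5],
  ],
)

```text
time_s: 13.9
ee_pos: [537.0, -189.7, 113.8]
orientation: [-1.418, -0.807, 0.805]
contact_force: [0.6, -0.2, -2.3]
grip_width: 21.3
```

```bash
python3 look.py 14; python3 - <<'E'
import cv2,numpy as np
a=cv2.imread('pics/s14.png')[245:320,300:400]; cv2.imwrite('pics/s14d.png',cv2.resize(a,None,fx=8,fy=8,interpolation=cv2.INTER_CUBIC))
a=cv2.imread('pics/d14.png')[155:220,250:330]; cv2.imwrite('pics/d14d.png',cv2.resize(a,None,fx=8,fy=8,interpolation=cv2.INTER_CUBIC))
E
```

```text
[ 537.04533062 -189.73025356  113.77099187] [ 0.56098903 -0.18531549 -2.26813371] [0.00065586 0.0273129  0.02285096] [[0.511, 0.002, -0.86], [0.86, -0.001, 0.511], [0.0, -1.0, -0.002]]
```

View pics/s14d.png

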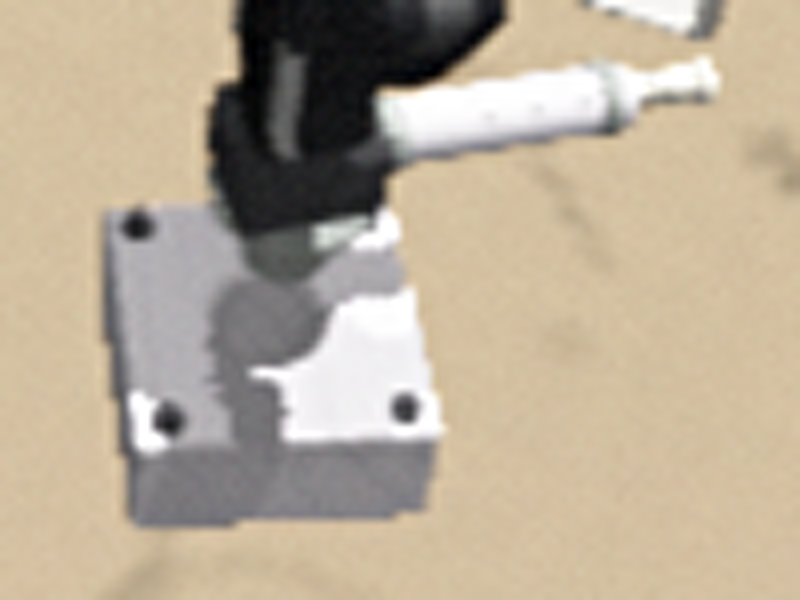

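View pics/d14d.png

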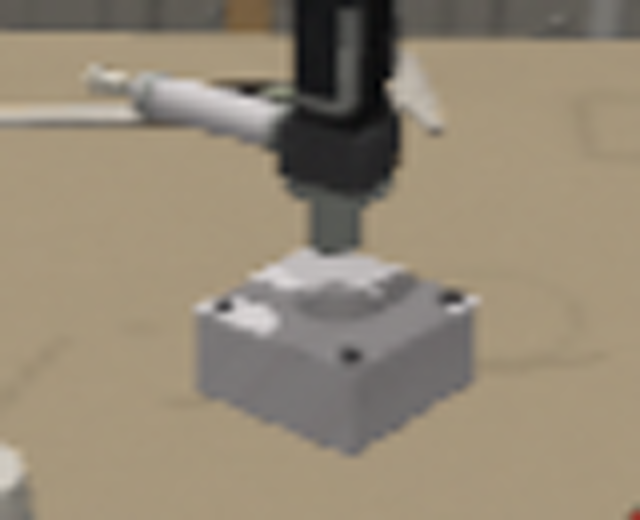

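Emit:
servo_tool(
  increments=[
    [-0.1,0.8,0.14,0,0,0,1.5],
    [-0.1,1.5,0.14,0,0,0,1.5],
    [-0.1,1.7,0.14,0,0,0,1.5],
    [-0.1,1.7,0.14,0,0,0,1.5],
    [-0.1,1.7,0.14,0,0,0,1.5],
    [-0.1,1.7,0.14,0,0,0,1.5],
  ],
)

```text
time_s: 14.65
ee_pos: [535.0, -189.8, 95.9]
orientation: [-1.416, -0.806, 0.806]
contact_force: [0.5, 0.2, -2.7]
grip_width: 21.1
```

```bash
python3 look.py 15; python3 - <<'E'
import cv2,numpy as np
a=cv2.imread('pics/s15.png')[245:320,300:400]; cv2.imwrite('pics/s15d.png',cv2.resize(a,None,fx=8,fy=8,interpolation=cv2.INTER_CUBIC))
a=cv2.imread('pics/d15.png')[155:220,250:330]; cv2.imwrite('pics/d15d.png',cv2.resize(a,None,fx=8,fy=8,interpolation=cv2.INTER_CUBIC))
E
```

```text
[ 535.00069006 -189.7615067    95.90427463] [ 0.48044476  0.23124477 -2.68040724] [ 0.05582575  0.02504785 -0.01143785] [[0.51, 0.0, -0.86], [0.86, -0.0, 0.51], [0.0, -1.0, -0.0]]
```

View pics/s15d.png

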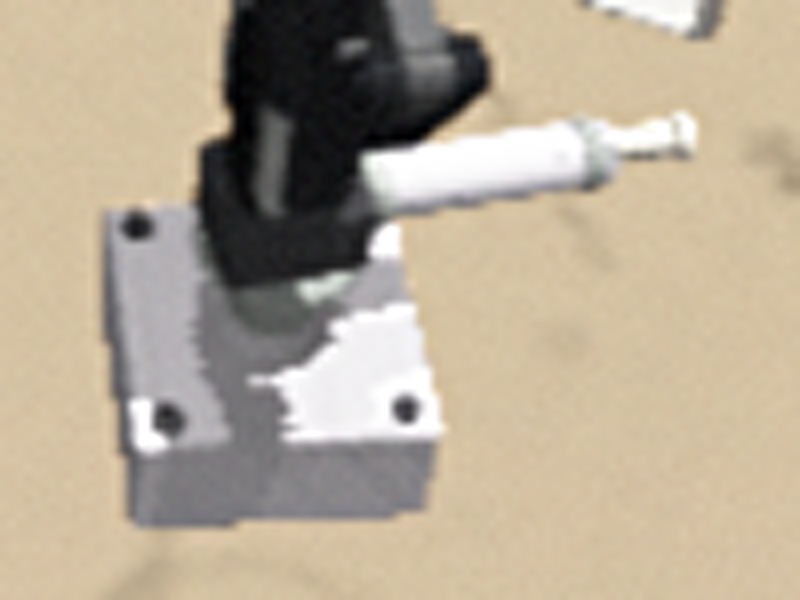

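View pics/d15d.png

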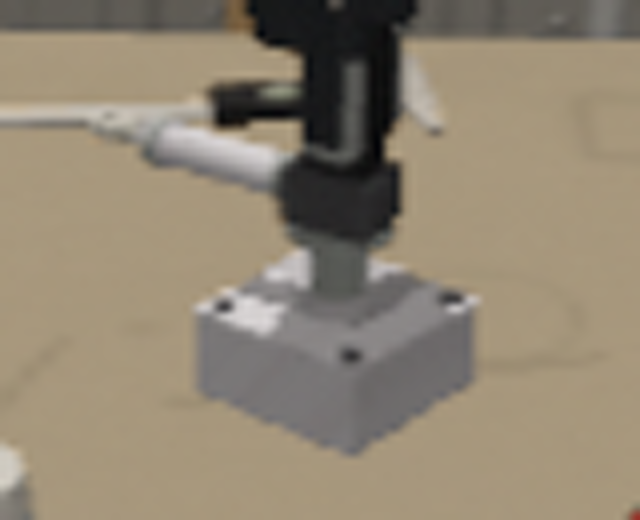

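Position matches home; lower in steps, watching force.

Emit:
servo_tool(
  increments=[
    [0,0.4,0,0,0,0,1.5],
    [0,0.8,0,0,0,0,1.5],
    [0,1.0,0,0,0,0,1.5],
    [0,1.0,0,0,0,0,1.5],
  ],
)

```text
time_s: 15.2
ee_pos: [534.4, -189.6, 85.2]
orientation: [-1.415, -0.805, 0.807]
contact_force: [-0.4, 0.1, -1.2]
grip_width: 21.0
```

Emit:
servo_tool(
  increments=[
    [0,0.4,0,0,0,0,1.5],
    [0,0.8,0,0,0,0,1.5],
    [0,1.2,0,0,0,0,1.5],
    [0,1.4,0,0,0,0,1.5],
    [0,1.4,0,0,0,0,1.5],
    [0,1.4,0,0,0,0,1.5],
  ],
)

```text
time_s: 15.8
ee_pos: [534.7, -189.7, 71.7]
orientation: [-1.416, -0.806, 0.806]
contact_force: [-0.1, -0.4, -2.7]
grip_width: 21.1
```

Emit:
servo_tool(
  increments=[
    [0,0.2,0,0,0,0,1.5],
    [0,0.35,0,0,0,0,1.5],
    [0,0.35,0,0,0,0,1.5],
    [0,0.35,0,0,0,0,1.5],
  ],
)

```text
time_s: 16.2
ee_pos: [534.9, -189.8, 68.5]
orientation: [-1.416, -0.806, 0.806]
contact_force: [-0.5, 0.3, -0.5]
grip_width: 21.2
```

Emit:
servo_tool(
  increments=[
    [0,0,0,0,0,0,2.6],
    [0,0,0,0,0,0,3.5],
    [0,0,0,0,0,0,6],
    [0,0,0,0,0,0,8],
    [0,0,0,0,0,0,8],
    [0,0,0,0,0,0,8],
  ],
  force=20,
)

```text
time_s: 16.8
ee_pos: [534.8, -189.7, 68.3]
orientation: [-1.416, -0.806, 0.806]
contact_force: [0.4, 0.0, -0.8]
grip_width: 80.0
```

Emit:
servo_tool(
  increments=[
    [0,-1,0,0,0,0,8],
    [0,-3,0,0,0,0,8],
    [0,-6,0,0,0,0,8],
    [0,-10,0,0,0,0,8],
    [0,-14,0,0,0,0,8],
    [0,-18,0,0,0,0,8],
    [0,-18,0,0,0,0,8],
    [0,-18,0,0,0,0,8],
  ],
)

```text
time_s: 17.6
ee_pos: [535.1, -189.9, 249.9]
orientation: [-1.419, -0.808, 0.805]
contact_force: [-0.2, -0.9, -0.8]
grip_width: 80.1
```

```bash
python3 look.py 16; python3 - <<'E'
import cv2,numpy as np
a=cv2.imread('pics/s16.png')[245:320,300:400]; cv2.imwrite('pics/s16d.png',cv2.resize(a,None,fx=8,fy=8,interpolation=cv2.INTER_CUBIC))
a=cv2.imread('pics/d16.png')[155:220,250:330]; cv2.imwrite('pics/d16d.png',cv2.resize(a,None,fx=8,fy=8,interpolation=cv2.INTER_CUBIC))
E
```

```text
[ 535.12766318 -189.87626114  249.91340315] [-0.19076727 -0.86044684 -0.82318168] [0.02158905 0.05100974 0.0126847 ] [[0.511, 0.003, -0.86], [0.86, -0.001, 0.511], [0.0, -1.0, -0.003]]
```

View pics/s16d.png

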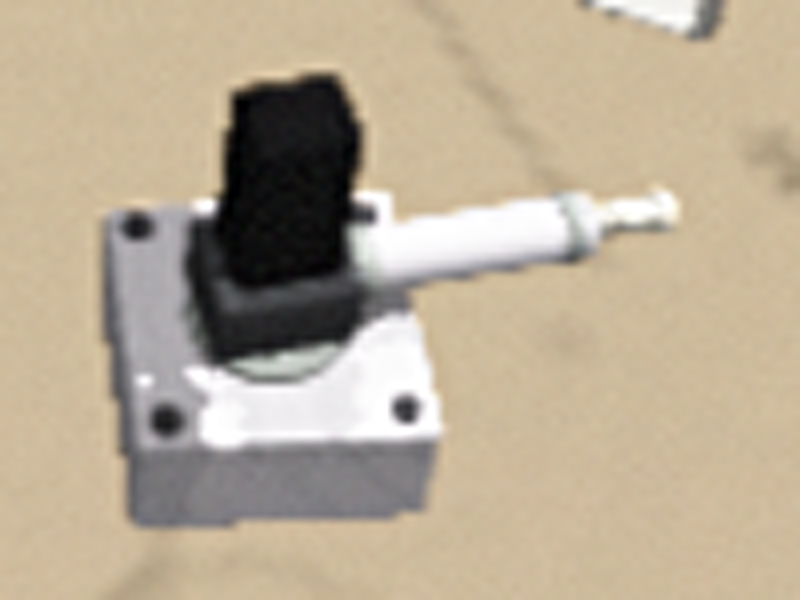

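View pics/d16d.png

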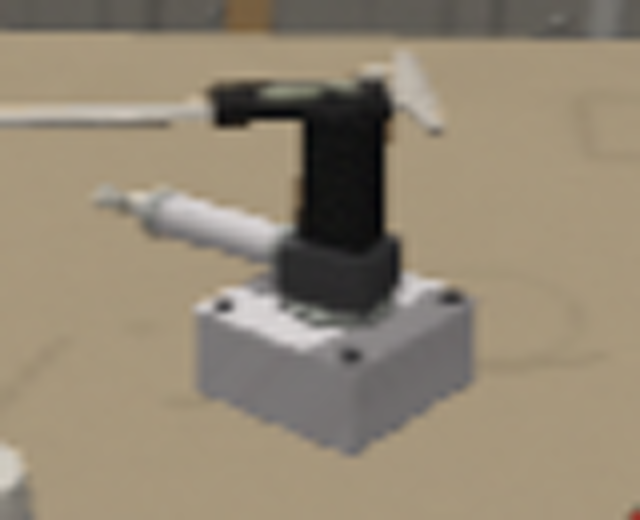

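View pics/s16.png

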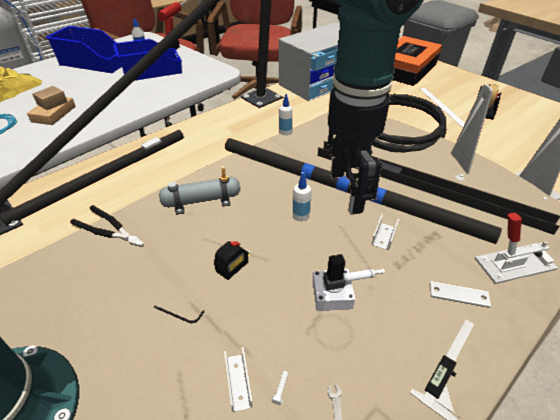

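The gauge sits home with its pixels identical to the start picture: handle top at crop (290,80), flange on the block. The rod is out to crop (670,208), and the other things have not moved.

```bash
python3 -c "
from h import *
print(manip.job_done())"
```

```text
the job is handed in; nothing more can be done
None
```

The job is handed in: the gauge has taken its reading and stands home in its stand again, with the indicator rod still out. It took about 18 s of the 70 s allowed, and no verdict was reported.

- **Pressing:** I took the gauge out of its stand and pressed the chuck over the valve stem. I held it there for just over a second at about 14 to 16 N. That figure is the wrist force with the gauge's own weight (about 2.6 N) allowed for, and the highest I read was about 16 N. From the picture I judged the rod to be about 15 mm out.
- **Final check:** In the scene camera the gauge lies in the same pixels as at the start, upright with its flange on the block, and the side view also shows it upright and seated. The rod is clearly out, and the glue bottle, tape measure and bracket have not visibly moved. The open gripper is clear, about 180 mm above where it let go.
- **Disagreement:** The scene and wrist cameras differed by about 3 to 4 mm in absolute position. I aligned the chuck with the stem by comparing the two in the same picture, and returned to the stand by the arm position recorded at the grasp.

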